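Guard the hotplate stirrer: bifold front, slide in, shut, pin

TASK

Make the hotplate stirrer ready to run behind its splash guard: fold the guard's bifold front right back, slide the stirrer across the bench fully inside the guard without tipping it, and draw the front shut again. Then lock the front by taking the locking pin from its parking eye and threading it down through the guard's upper eye and the door's lower eye until its flange sits on the upper eye. Leave the other things on the bench undisturbed.

Things in the scene. Friction and masses are not known exactly. Their poses are not given: they have to be found in the camera images.
- guard: The splash guard, fixed: three clear walls in aluminium frames, 140 mm high, open at top and front. Origin on the bench, middle of the door line; x points into it (away from the robot), y left, z up. Inside free from x = 0 to 205 mm, y = -140 to +140 mm. Its front is a bifold of two panels, 140 mm high, 12 mm thick, no top rail, inner faces on x = 0 when shut; the fold comes out towards the robot.
- hinge (a point): The vertical hinge axis of the left panel on the guard's left post, at guard x = 0, y = +140 mm; this point is 140 mm above the bench. Each panel is 135 mm from hinge to hinge.
- front (a joint): Angle of the left panel about hinge (rad): 0 = shut (flat, at a stop), 1.42 = folded right back (stop). The right panel follows by itself, its free end on a flush floor track along the door line. The front stays where it is left; 1 to 2 N at the fold moves it. Folded back, the panels stand out 135 mm before the left post, between guard y = +85 and +162 mm.
- grab_post (a point): Upright round steel grab post at the fold, on the outer face of the left panel: 16 mm thick, free above the panels from 140 to 178 mm above the bench (19 mm black cap on the last 4 mm). This point: on its axis, 158 mm above the bench. It turns about hinge with the left panel; when shut it is at guard x = -22, y = +17 mm.
- stirrer: Hotplate stirrer, a white box 120 x 120 mm, 106 mm high, aluminium plate on top, 0.6 to 1.1 kg, too wide to grasp. Slides on the bench with 1.5 to 4 N, pushed on its flat front (-x face, towards the robot) above the two knobs, which stand out 12 mm, 25 to 51 mm high. Origin: centre of underside; x to its back. Starts before the guard, right of its middle, clear of the folding front's path.
- pin: Steel locking pin, 131 mm long, upright: shaft 12 mm thick, 82 mm long, tapered tip; flange 28 mm wide, 5 mm thick; above it a black ribbed grip 20 mm thick, 44 mm high. Origin on the axis at the flange's underside, z up. At the start it hangs in the parking eye outside the guard's left post (guard x = 4, y = +182 mm), flange 130 mm above the bench.
- pin_tip (a point): The tip of the locking pin, 82 mm below the underside of its flange.
- upper_eye (a point): Centre of the 16 mm bore of the guard's upper eye, at the top face of its plate, 130 mm above the bench; a steel plate 32 x 32 x 8 mm standing forward from the right post, at guard x = -22, y = -147 mm.
- lower_eye (a point): Centre of the 16 mm bore of the lower eye, at the top face of its plate, 78 mm above the bench; a like steel plate on the free end of the right door panel. It lies straight below the upper eye only when the front is shut; the gap between the plates is then 44 mm.
- petri: Bystander: a glass dish 64 mm wide and 14 mm high, left of the work. Origin under its centre.
- drop_bottle: Bystander: a bottle with a dropper teat, 42 mm wide and 112 mm high, left of the guard. Origin under its centre.
- tissue: Bystander: a booklet 68 x 100 x 8 mm, lying to the right. Origin under its centre.
- flask: Bystander: a small conical flask 51 mm wide and 76 mm high, to the right of the guard. Origin under its centre.

How it is judged:
By the outcome, as a careful person would: the job done as asked, in the order asked, and still so for the second after the job is handed in, with the robot touching nothing.
It also fails if it takes over 72 s, if anything falls off the work surface, if the arm or the gripper's body presses on something with over 40 N, if the wrist force passes 120 N, or if a joint passes its speed limit or range.

ROBOT

A 6-joint arm with a two-finger parallel gripper is mounted at the origin on a cart in front of the work surface, level with it; the furniture and walls round the work are solid. World frame = base frame: x ahead of the robot, y to its left, z up, the work surface at z = 0. Lengths are in m, angles in degrees, forces in N, time in s.
With the tool pointing down it reaches from about 0.325 to 0.85 m from the base axis. Payload 15.5 kg.
Tool frame: the origin (TCP) lies between the finger pads; the fingertips stand 22 mm ahead of it and the grasp point (between the pads) lies 3 mm ahead of it; z points along the fingers, x is the direction in which the jaws open and shut, and the axes are right-handed (so a half turn about z gives the same grasp; the last joint's range is limited). The gripper opens to 91 mm and grips with 3 to 60 N. Pads are 32 mm wide; open, the fingers measure 118 mm over their backs; the gripper's body (76 mm by 178 mm) begins 60 mm behind the grasp point.
Start: joints at [-5.472, 28.281, 77.091, -0, 74.628, -5.472], TCP at [0.625, 0, 0.199] pointing down, gripper open.
Joint ranges: [-166.48, 166.48], [-47.26, 123.95], [12.59, 153.08], [-70.14, 250.14], [6.76, 159.57], [-176.63, 176.63]. Speed limits (degrees/s): [108.29, 108.29, 147.25, 172.46, 172.46, 172.46].

INTERFACE

Orientations are given as a 3x3 rotation matrix whose columns are the frame's x, y, z axes.
In Python, from bench import r gives the robot as it stands.
- The arm moves only by the tool drive_tool, never from a script. Its argument "increments" is a list of rows, each a list of 3 entries, a list of its own where there are three numbers: the shift along the tool's x, y, z in cm, then the turn about the tool's z in rad, then the gripper command: -1 is fully open, 1 is shut, values between are in proportion. In form: [[[x, y, z], twist, hand], ...]. A call has 1 to 20 rows; each row shifts and turns the commanded pose from where the row before left it, along the tool's axes as they then stand; what a row does not reach is not made up. A row lasts 1/12 s, in which the tool goes at most 41.7 mm and 7.16 degrees, less where a joint would pass 70% of its speed; a pose out of reach is approached as far as the arm can. A call is refused whole if a number of a shift passes 4.17 or a number of a turn 0.125, either way. A call with a gripper value outside its range is refused whole. The fingers move at their own pace and stop on an object; "newtons" is the grip in N (left out, the last holds). Time passes only in rows, so rows that do not move let the fingers close. It gives the time, the measured TCP pose, the force and the opening at its end, in the units of the state.
- r.get_state(): the state, without advancing time (a new reading comes with each control period).
- r.capture(name): name is "scene" or "side" or "wrist"; returns a dict with "image" (384x512x3 uint8, red, green, blue), "intrinsics" (3x3 intrinsics, pixels), "rvec" (rotation vector, rad) and "tvec" (3), from world to camera coordinates, as OpenCV has them. Camera axes: x right, y down, z forward; pixel columns grow to the right and rows downward; lengths in m; the calibration is good to about 2 mm. A picture is of the moment at which its call begins. There is no depth.
- r.close_job(): hands the job in, once; it reports no verdict.
Trained networks look in the newest picture that a camera, given by its name, has taken for a name from the list of things; names that differ only in an ending like _2 or _b are one class to them, and where a whole thing is asked for, a point or a joint stands for the part that bears it (a point fixed in the world has none). Each returns a list of dicts, best first, with "p" (0 to 1); they miss things now and then, are a little off and sometimes report something else, mostly with a low value. They report only what shows in the picture. A call takes as long as a camera call.
- r.spot_in(name, camera): "location" ([x, y, z] in m, in world coordinates, good to about 4 mm: the middle of the surface that is visible of it).
- r.outline_of(name, camera): "mask" (384x512 bool, what is visible of it).
- r.pinpoint(name, camera): "location" ([x, y, z] in m, in world coordinates, good to about 4 mm: a listed point, or the origin of a listed thing).
The state is a dict: "time": time; "q": joint angles; "joint_vel": joint speeds; "joint_efforts": joint torques, N m; "tool_pos": TCP position; "orientation": TCP orientation; "contact_force": force on the tool from outside, world axes, zero at the start; "moment": the same for the moment, N m; "opening": finger opening in m.
Only numpy, scipy, OpenCV 4.12 (cv2) and the standard library are available. Lean on these libraries where they do the work, as an engineer would, in place of code of your own. Each camera call takes 0.05 s, during which the arm holds its last target.

## Working session

There is one attempt and no reset: what is moved stays moved. The work goes in short steps, Python scripts to look and compute and a tool call to move; the robot and the scene stay as the last step left them, time stands still between calls to the robot, and variables do not carry over. Pictures are saved under pics/ and viewed, and the job is handed in when it is done.

Besides the shell and the picture viewer there is one more tool, called after "Emit:" in YAML: its name, and indented under it one key for each argument. drive_tool: Moves the arm, as the interface text tells. Its arguments: {"type":"object","properties":{"increments":{"type":"array","items":{"type":"array"}},"newtons":{"type":"number"}},"required":["increments"]}

```bash
mkdir -p pics; ls
python3 - <<'E'
from bench import r
import cv2
s=r.get_state();print(s['time'],s['tool_pos'],s['orientation'],s['opening'])
for c in ['scene','side','wrist']:
    d=r.capture(c);cv2.imwrite(f'pics/a_{c}.png',d['image'][:,:,::-1])
    for n in ['guard','hinge','grab_post','stirrer','pin','pin_tip','upper_eye','lower_eye','petri','drop_bottle','tissue','flask']:
        try:
            o=r.pinpoint(n,c); print(c,n,[([round(float(v),4) for v in k['location']],round(float(k['p']),2)) for k in o[:2]])
        except Exception as e: print(c,n,e)
print(r.get_state()['time'])
E
```

```text
pics
0.0 [6.24611877e-01 2.30041507e-05 1.98138039e-01] [[ 9.99999286e-01 -8.48570640e-06 -1.19495661e-03]
 [-8.36799374e-06 -9.99999995e-01  9.85128582e-05]
 [-1.19495744e-03 -9.85027884e-05 -9.99999281e-01]] 0.09125474753948155
scene guard [([0.6753, -0.0349, -0.0017], 0.63)]
scene hinge [([0.6755, 0.1082, 0.1367], 0.93)]
scene grab_post [([0.6344, -0.0122, 0.1567], 0.65)]
scene stirrer [([0.5041, -0.0702, -0.0003], 0.97), ([0.6706, 0.106, 0.1416], 0.48)]
scene pin [([0.6777, 0.1507, 0.1357], 0.43)]
scene pin_tip [([0.6767, 0.1507, 0.0473], 0.52)]
scene upper_eye [([0.6555, -0.1795, 0.1317], 0.72)]
scene lower_eye [([0.6619, -0.1787, 0.0803], 0.78)]
scene petri [([0.5294, 0.242, -0.0012], 0.74), ([0.676, 0.1521, 0.1358], 0.37)]
scene drop_bottle [([0.6473, 0.3056, 0.0034], 0.69)]
scene tissue [([0.4955, -0.3792, -0.001], 0.82), ([0.5279, 0.2403, 0.0016], 0.52)]
scene flask [([0.6449, -0.382, -0.0016], 0.77)]
side guard [([0.6708, -0.0327, 0.0025], 0.9)]
side hinge [([0.6751, 0.104, 0.1375], 0.68)]
side grab_post [([0.6322, -0.0123, 0.1587], 0.75)]
side stirrer [([0.4997, -0.0687, 0
[... 330 characters left out ...]
], 0.71), ([0.499, -0.0691, 0.0006], 0.32)]
side tissue [([0.6563, -0.1784, 0.0769], 0.71), ([0.4958, -0.3745, 0.0022], 0.7)]
side flask [([0.6467, -0.381, -0.0013], 0.47)]
wrist guard [([0.6732, -0.0379, 0.0035], 0.62)]
wrist hinge [([0.6726, 0.1048, 0.1375], 0.74)]
wrist grab_post [([0.6345, -0.0126, 0.1581], 0.67)]
wrist stirrer [([0.6332, -0.0148, 0.1565], 0.72), ([0.499, -0.0678, -0.0], 0.69)]
wrist pin [([0.6727, 0.1506, 0.1276], 0.98)]
wrist pin_tip [([0.6791, 0.1437, 0.0481], 0.83)]
wrist upper_eye []
wrist lower_eye [([0.6569, -0.1812, 0.0822], 0.87)]
wrist petri [([0.6786, 0.1459, 0.0428], 0.6)]
wrist drop_bottle []
wrist tissue [([0.6761, 0.145, 0.0479], 0.41)]
wrist flask []
1.95
```

View pictures.

View pics/a_scene.png

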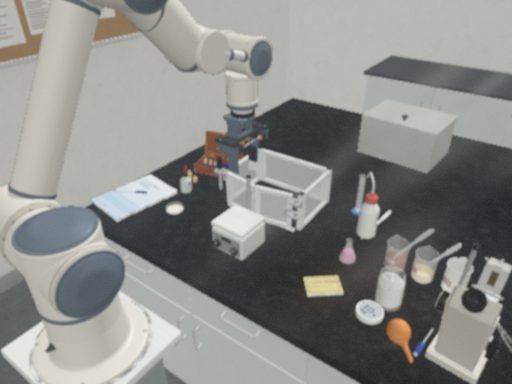

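View pics/a_side.png

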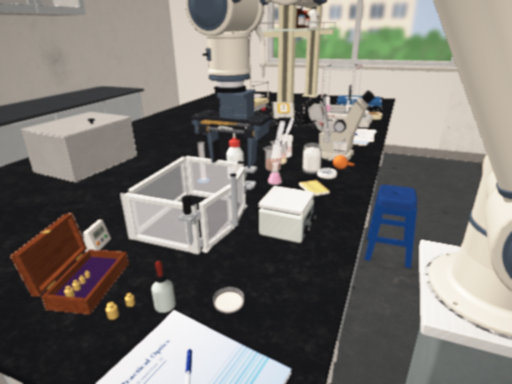

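View pics/a_wrist.png

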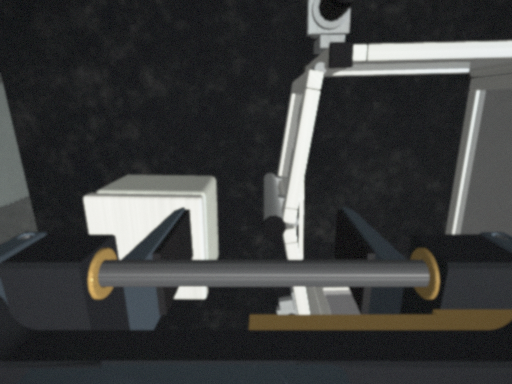

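The scene shows the guard at about px (280,185) with the front slightly ajar. The stirrer is in front of it at (238,230) and the pin is parked at the left post. The side view agrees. I'll fit the guard pose next.

```bash
cat > h.py <<'E'
import numpy as np
from scipy.optimize import least_squares
def fit(obs):
    f=lambda p:np.concatenate([(p[:2]+[[np.cos(p[2]),-np.sin(p[2])],[np.sin(p[2]),np.cos(p[2])]]@np.array(g)-np.array(w[:2])) for g,w in obs])
    s=least_squares(f,[.67,-.03,0],loss='soft_l1',f_scale=.004);return s.x,f(s.x).reshape(-1,2)
def G(p,g):
    c,s=np.cos(p[2]),np.sin(p[2]);return np.array([p[0]+c*g[0]-s*g[1],p[1]+s*g[0]+c*g[1]])
E
python3 - <<'E'
from bench import r
from h import *
P={'guard':(0,0),'hinge':(0,.14),'pin':(.004,.182),'pin_tip':(.004,.182),'upper_eye':(-.022,-.147)}
obs=[];post=[];st=[]
for rep in range(2):
  for c in ['scene','side','wrist']:
    r.capture(c)
    for n in P:
        for k in r.pinpoint(n,c)[:1]: obs.append((P[n],k['location']))
    for k in r.pinpoint('grab_post',c)[:1]: post.append(k['location'])
    for k in r.pinpoint('stirrer',c)[:1]: st.append(k['location'])
p,e=fit(obs);print(p,np.degrees(p[2]))
for (g,w),x in zip(obs,e):print(g,np.round(w,4),np.round(x*1e3,1))
print(np.round(post,4),np.median(post,0));print(np.round(st,4))
h=G(p,(0,.14));m=np.median(post,0)[:2]-h
print('a',(np.arctan2(-.123,-.022)+p[2]-np.arctan2(m[1],m[0])), np.hypot(*m))
for n in P:print(n,G(p,P[n]))
import math
for a in np.linspace(0,1.42,6):
    c,s=math.cos(a),math.sin(a);x=-.022*c-.123*s;y=.022*s-.123*c;print(a,G(p,(x,.14+y)))
print(r.get_state()['time'])
E
```

```text
[ 0.675524   -0.03396822  0.01500621] 0.8597922494839141
(0, 0) [ 6.75e-01 -3.59e-02  2.00e-04] [0.5 1.9]
(0, 0.14) [0.6741 0.1053 0.138 ] [-0.7  0.7]
(0.004, 0.182) [0.6756 0.147  0.1327] [1.2 1.1]
(0.004, 0.182) [0.6763 0.1489 0.0514] [ 0.5 -0.8]
(-0.022, -0.147) [ 0.6549 -0.1803  0.1267] [ 0.8 -1. ]
(0, 0) [ 0.6692 -0.0336  0.0053] [ 6.3 -0.4]
(0, 0.14) [0.6776 0.1051 0.1401] [-4.2  0.9]
(0.004, 0.182) [0.6803 0.1463 0.13  ] [-3.5  1.8]
(0.004, 0.182) [0.676  0.1504 0.0454] [ 0.8 -2.3]
(-0.022, -0.147) [ 0.6577 -0.1801  0.131 ] [-2.  -1.2]
(0, 0) [ 6.746e-01 -3.330e-02 -1.000e-04] [ 0.9 -0.7]
(0, 0.14) [0.6737 0.1025 0.1396] [-0.3  3.5]
(0.004, 0.182) [0.6746 0.1499 0.1294] [ 2.2 -1.8]
(0.004, 0.182) [0.6805 0.143  0.0464] [-3.7  5.1]
(0, 0) [ 0.6747 -0.0338 -0.0009] [ 0.8 -0.2]
(0, 0.14) [0.6743 0.1053 0.1394] [-0.9  0.7]
(0.004, 0.182) [0.6454 0.3054 0.0023] [  31.4 -157.3]
(0.004, 0.182) [0.6762 0.1489 0.0498] [ 0.6 -0.8]
(-0.022, -0.147) [ 0.6574 -0.1827  0.1302] [-1.7  1.4]
(0, 0) [ 0.672  -0.0342  0.0072] [3.5 0.2]
(0, 0.14) [0.6766 0.1018 0.1391] [-3.2  4.2]
(0.004, 0.182) 
[... 381 characters left out ...]

 [ 0.6341 -0.0123  0.158 ]
 [ 0.6311 -0.0139  0.1589]
 [ 0.6286 -0.0113  0.1547]
 [ 0.6329 -0.0104  0.1569]] [ 0.632   -0.0118   0.15645]
[[ 0.5012 -0.0685  0.0006]
 [ 0.5004 -0.0693  0.0032]
 [ 0.5016 -0.0685  0.0006]
 [ 0.5001 -0.0706  0.0019]
 [ 0.4988 -0.068   0.0042]
 [ 0.4975 -0.0681  0.0015]]
a 0.17610867100622207 0.12488593410083822
guard [ 0.675524   -0.03396822]
hinge [0.67342321 0.10601602]
pin [0.67679252 0.14807131]
pin_tip [0.67679252 0.14807131]
upper_eye [ 0.65573231 -0.18128179]
0.0 [ 0.65327138 -0.01730026]
0.284 [ 0.61952569 -0.006714  ]
0.568 [0.59009801 0.01290366]
0.8519999999999999 [0.56734596 0.03998105]
1.136 [0.55309233 0.07234885]
1.42 [0.54847904 0.10741391]
4.35
```

Emit:
drive_tool:
  increments:
    - [[0.74,1.2,0],0.08,-1]
    - [[0,0,1.5],0.08,-1]
    - [[0,0,1.5],0,-1]
    - [[0,0,0],0,0.4]
    - [[0,0,0],0,1]
    - [[0,0,0],0,1]
    - [[0,0,0],0,1]
    - [[0,0,0],0,1]
    - [[0,0,0],0,1]
    - [[0,0,0],0,1]
  newtons: 10

```text
time: 5.18
tool_pos: [0.6326, -0.012, 0.1691]
orientation: [[0.987, -0.159, 0.001], [-0.159, -0.987, -0.0], [0.001, -0.0, -1.0]]
contact_force: [-0.1, -0.5, -0.3]
opening: 0.0474
```

Emit:
drive_tool:
  increments:
    - [[0,0,0],0,1]
    - [[0,0,0],0,1]
    - [[0,0,0],0,1]
    - [[0,0,0],0,1]
    - [[0,0,0],0,1]
    - [[0,0,0],0,1]
    - [[0,0,0],0,1]

```text
time: 5.77
tool_pos: [0.6324, -0.012, 0.1687]
orientation: [[0.987, -0.159, -0.0], [-0.159, -0.987, -0.0], [-0.0, 0.0, -1.0]]
contact_force: [-0.0, -0.3, 0.9]
opening: 0.0018
```

Run:
```python
from bench import r
import cv2
for c in ['scene','wrist']:
    d=r.capture(c);im=d['image'][:,:,::-1]
    if c=='scene': im=cv2.resize(im[110:250,150:380],None,fx=3,fy=3)
    cv2.imwrite(f'pics/b_{c}.png',im)
```

```text
(no output)
```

View pics/b_wrist.png

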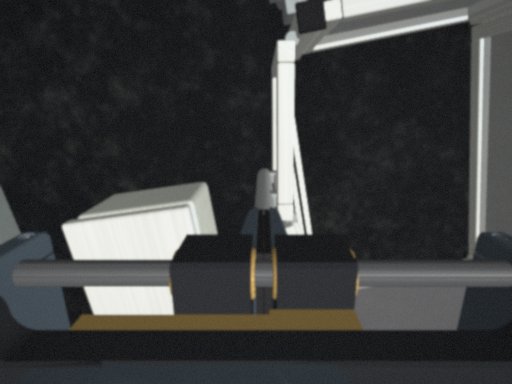

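Run:
```python
from bench import r
import cv2,numpy as np
for c in ['wrist','scene','side']:
    d=r.capture(c);im=d['image'][:,:,::-1].copy()
    pts=np.array([[.632,-.012,.14],[.632,-.012,.178],[.6324,-.012,.1467],[.6735,.106,.14]],float)
    q=cv2.projectPoints(pts,d['rvec'],d['tvec'],d['intrinsics'],None)[0].reshape(-1,2)
    print(c,q.round(0).tolist(),[np.round(k['location'],4).tolist()+[round(k['p'],2)] for k in r.pinpoint('grab_post',c)])
    if c!='wrist':
        u,v=q[0].astype(int); im=cv2.resize(im[v-50:v+40,u-60:u+60],None,fx=6,fy=6,interpolation=cv2.INTER_CUBIC)
    cv2.imwrite(f'pics/c_{c}.png',im)
```

```text
wrist [[264.0, 206.0], [264.0, 226.0], [264.0, 209.0], [298.0, 30.0]] [[0.631, -0.012, 0.1571, 0.86]]
scene [[248.0, 185.0], [248.0, 175.0], [248.0, 184.0], [228.0, 170.0]] [[0.6337, -0.0115, 0.1604, 0.82], [0.6457, -0.3837, -0.0029, 0.64]]
side [[233.0, 187.0], [233.0, 174.0], [233.0, 185.0], [197.0, 203.0]] [[0.6311, -0.0147, 0.1565, 0.68]]
```

View pics/c_scene.png

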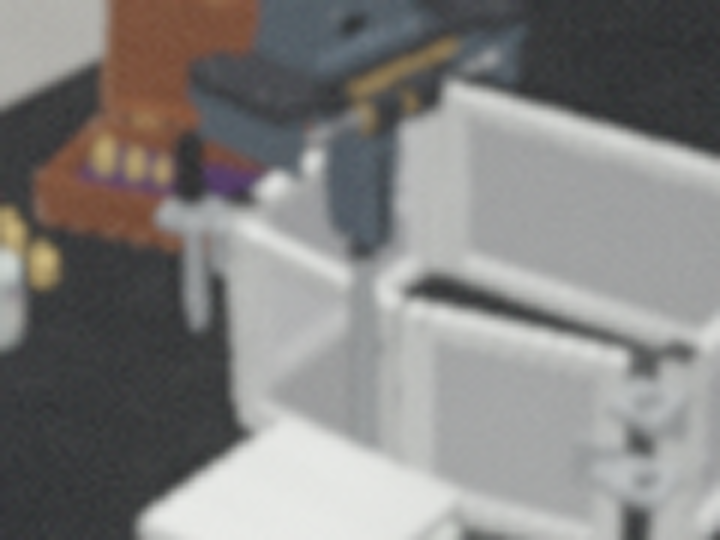

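View pics/c_side.png

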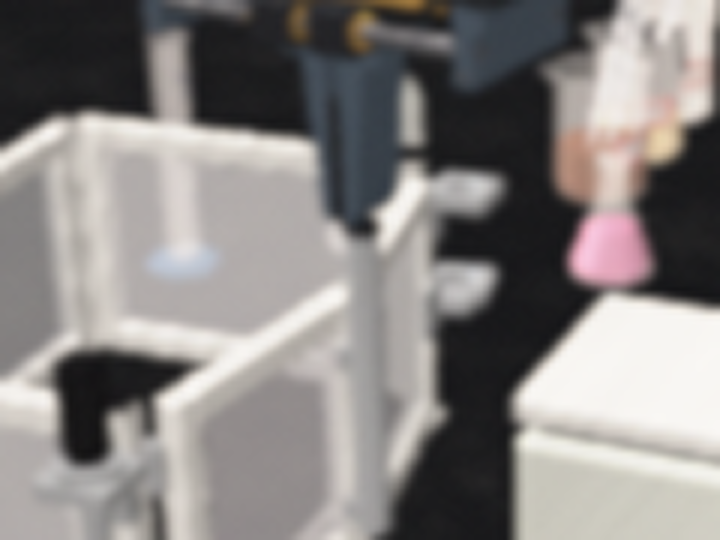

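Run:
```python
import cv2,numpy as np
o=[]
for n,u,v in [('a_scene',248,185),('a_side',233,187)]:
    im=cv2.imread(f'pics/{n}.png'); o.append(cv2.resize(im[v-50:v+40,u-40:u+40],None,fx=5,fy=5,interpolation=cv2.INTER_CUBIC))
cv2.imwrite('pics/d.png',np.hstack(o))
```

```text
(no output)
```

View pics/d.png

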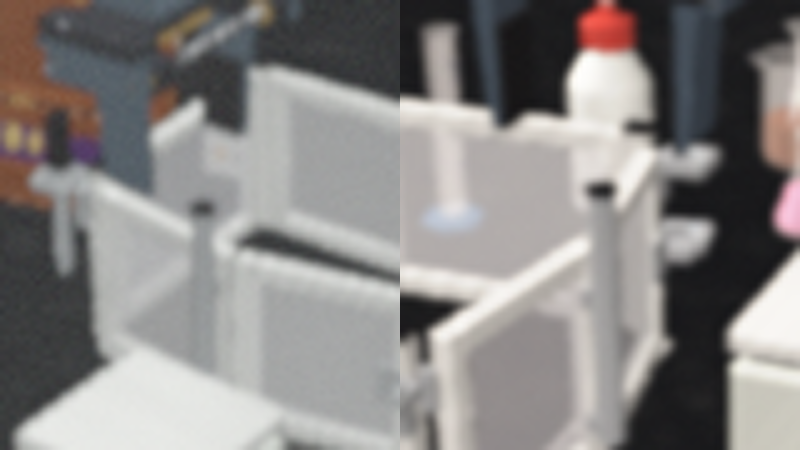

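Run:
```python
from bench import r
import cv2,numpy as np
s=r.get_state();print(s['tool_pos'],s['contact_force'],s['opening'],s['time'])
for c in ['scene','side']:
    d=r.capture(c)
    f=lambda p:cv2.projectPoints(np.array(p,float),d['rvec'],d['tvec'],d['intrinsics'],None)[0].reshape(-1,2).round(0).tolist()
    print(c,'start tips',f([[.58,0,.176],[.67,0,.176],[.58,0,.2],[.67,0,.2]]))
    print('now',f([[.632,-.012,z] for z in (.147,.16,.17,.18,.19,.2)]))
im=cv2.imread('pics/a_side.png');cv2.imwrite('pics/e.png',cv2.resize(im[90:230,170:310],None,fx=4,fy=4,interpolation=cv2.INTER_CUBIC))
```

```text
[ 0.63242519 -0.01200758  0.16870971] [ 0.08962306 -0.52587824  0.66417398] 0.00016963848334280773 6.1667
scene start tips [[235.0, 182.0], [252.0, 170.0], [235.0, 175.0], [252.0, 164.0]]
now [[248.0, 184.0], [248.0, 180.0], [248.0, 178.0], [248.0, 175.0], [248.0, 172.0], [248.0, 170.0]]
side start tips [[249.0, 179.0], [218.0, 174.0], [249.0, 170.0], [217.0, 166.0]]
now [[233.0, 185.0], [233.0, 180.0], [233.0, 177.0], [233.0, 173.0], [232.0, 170.0], [232.0, 166.0]]
```

View pics/e.png

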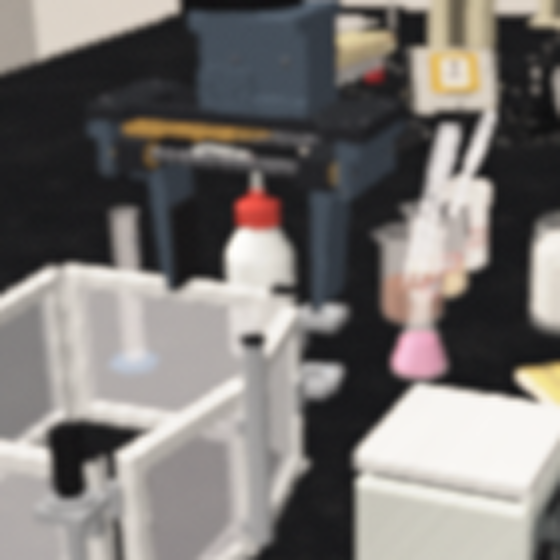

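Emit:
drive_tool:
  increments:
    - [[0,0,-2.5],0,1]
    - [[-3,0,-2.5],0,1]
    - [[0,0,0],0,1]
    - [[0,0,0],0,1]

```text
time: 6.6
tool_pos: [0.6027, -0.0071, 0.2202]
orientation: [[0.987, -0.159, 0.002], [-0.159, -0.987, -0.0], [0.002, -0.0, -1.0]]
contact_force: [0.9, -0.6, -0.5]
opening: 0.0001
```

Run:
```python
from bench import r
import cv2,numpy as np
s=r.get_state();print(s['tool_pos'],s['contact_force'],s['opening'],s['time'])
o=[]
for c in ['scene','side']:
    d=r.capture(c)
    f=lambda p:cv2.projectPoints(np.array(p,float),d['rvec'],d['tvec'],d['intrinsics'],None)[0].reshape(-1,2)
    q=f([s['tool_pos']-[0,0,.022]])[0];print(c,q)
    u,v=q.astype(int);im=d['image'][:,:,::-1]
    print(u-30,v-50)
    o.append(cv2.resize(im[v-50:v+30,u-30:u+30],None,fx=6,fy=6,interpolation=cv2.INTER_CUBIC))
cv2.imwrite('pics/f.png',np.hstack(o))
```

```text
[ 0.6027498  -0.00708108  0.22017407] [ 0.94297195 -0.56316894 -0.51214065] 0.00011109942919120485 6.6
scene [241.1785156  173.26632486]
211 123
side [241.79247072 168.69427876]
211 118
```

View pics/f.png

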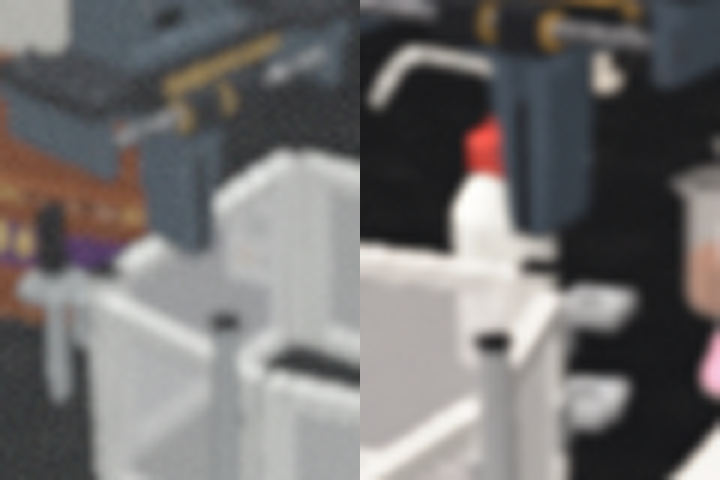

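Emit:
drive_tool:
  increments:
    - [[2.97,0,0],0,0]
    - [[0,0,0.5],0,0]
    - [[0,0,0.5],0,0]
    - [[0,0,0],0,0]
    - [[0,0,0],0,0]
    - [[0,0,0],0,0]
    - [[0,0,0],0,0]
    - [[0,0,0],0,0]
    - [[0,0,2],0,0]
    - [[0,0,2],0,0]
    - [[0,0,1.5],0,0]
    - [[0,0,1.5],0,0]
    - [[0,0,0],0,0]
  newtons: 10

```text
time: 7.78
tool_pos: [0.6305, -0.0118, 0.1362]
orientation: [[0.987, -0.159, -0.004], [-0.159, -0.987, 0.0], [-0.004, 0.0, -1.0]]
contact_force: [-0.1, -0.5, -0.4]
opening: 0.0452
```

```bash
cat > snap.py <<'E'
import sys,cv2,numpy as np
from bench import r
def snap(name,ctr,cams=('scene','side'),w=30,up=50,dn=30):
    s=r.get_state();print(s['tool_pos'],s['contact_force'],s['opening'],s['time']);o=[]
    for c in cams:
        d=r.capture(c);im=d['image'][:,:,::-1]
        q=cv2.projectPoints(np.array([ctr],float),d['rvec'],d['tvec'],d['intrinsics'],None)[0].reshape(2).astype(int)
        u,v=max(q[0],w),max(q[1],up);print(c,'crop origin',u-w,v-up)
        o.append(cv2.resize(im[v-up:v+dn,u-w:u+w],None,fx=360//w//1 if len(cams)==1 else 180//w,fy=360//w if len(cams)==1 else 180//w,interpolation=cv2.INTER_CUBIC))
    cv2.imwrite(f'pics/{name}.png',np.hstack(o))
E
python3 -c "
from snap import *
snap('g',[.632,-.012,.15])"
```

```text
[ 0.63047365 -0.01179488  0.13619753] [-0.12677851 -0.46114534 -0.35037619] 0.04523185928815067 7.7833
scene crop origin 218 132
side crop origin 202 133
```

View pics/g.png

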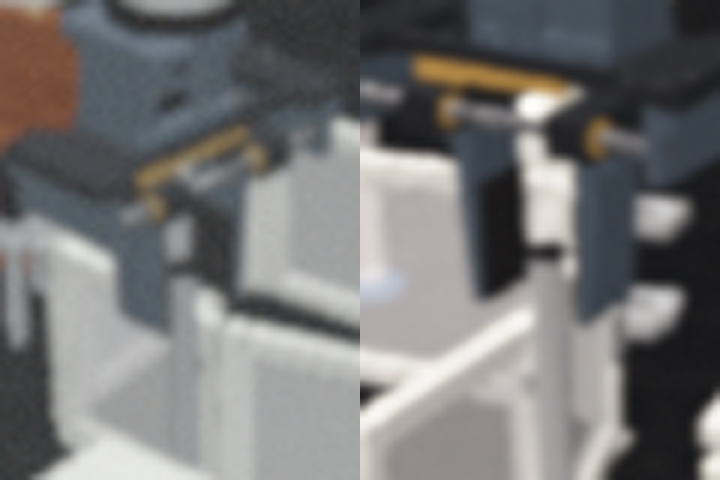

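Emit:
drive_tool:
  increments:
    - [[0,0,0],0,1]
    - [[0,0,0],0,1]
    - [[0,0,0],0,1]
    - [[0,0,0],0,1]
    - [[0,0,0],0,1]
    - [[0,0,0],0,1]
    - [[0,0,0],0,1]
  newtons: 10

```text
time: 8.47
tool_pos: [0.6324, -0.012, 0.1392]
orientation: [[0.987, -0.159, 0.001], [-0.159, -0.987, -0.0], [0.001, -0.0, -1.0]]
contact_force: [-0.2, 1.3, 5.7]
opening: 0.0178
```

Emit:
drive_tool:
  increments:
    - [[-0.49,-0.1,0],0.04,1]
    - [[-0.98,-0.22,0],0.08,1]
    - [[-0.98,-0.22,0],0.08,1]
    - [[-0.98,-0.22,0],0.08,1]
    - [[-0.98,-0.22,0],0.08,1]
    - [[0,0,0],0,1]

```text
time: 8.97
tool_pos: [0.5919, 0.0111, 0.1392]
orientation: [[0.865, -0.501, -0.0], [-0.501, -0.865, -0.0], [-0.0, 0.0, -1.0]]
contact_force: [-2.9, -2.6, 6.0]
opening: 0.0177
```

Emit:
drive_tool:
  increments:
    - [[-0.98,-0.22,0],0.08,1]
    - [[-0.98,-0.22,0],0.08,1]
    - [[-0.98,-0.22,0],0.08,1]
    - [[-0.98,-0.22,0],0.08,1]
    - [[-0.98,-0.22,0],0.08,1]
    - [[-0.98,-0.22,0],0.08,1]
    - [[-0.98,-0.22,0],0.08,1]
    - [[-0.98,-0.22,0],0.08,1]
    - [[-0.98,-0.22,0],0.08,1]
    - [[-0.98,-0.22,0],0.08,1]
    - [[0,0,0],0,1]
    - [[0,0,0],0,1]

```text
time: 9.97
tool_pos: [0.5482, 0.0982, 0.139]
orientation: [[0.248, -0.969, -0.001], [-0.969, -0.248, 0.0], [-0.0, 0.001, -1.0]]
contact_force: [-4.1, 1.1, 9.4]
opening: 0.0179
```

Nearing the stop; small steps now.

Emit:
drive_tool:
  increments:
    - [[-0.49,-0.1,0],0.04,1]
    - [[-0.4,-0.05,0],0.03,1]
    - [[-0.2,0,0],0,1]
    - [[0,0,0],0,1]
    - [[0,0,0],0,1]

```text
time: 10.38
tool_pos: [0.5479, 0.107, 0.139]
orientation: [[0.18, -0.984, 0.0], [-0.984, -0.18, -0.003], [0.003, 0.0, -1.0]]
contact_force: [-1.5, -15.3, 6.1]
opening: 0.0178
```

Emit:
drive_tool:
  increments:
    - [[0.2,0,0],0,1]
    - [[0,0,0],0,0]
    - [[0,0,0],0,0]
    - [[0,0,0],0,0]
    - [[0,0,0],0,0]
    - [[0,0,0],0,0]
    - [[0,0,-3],0,0]
    - [[0,0,-3.1],0,-1]
    - [[0,0,0],0.083,-1]
    - [[0,0,0],0.083,-1]
    - [[0,0,0],0,-1]

```text
time: 11.3
tool_pos: [0.5484, 0.1067, 0.2002]
orientation: [[0.011, -1.0, 0.001], [-1.0, -0.011, 0.0], [-0.0, -0.001, -1.0]]
contact_force: [-0.1, 0.4, 0.0]
opening: 0.0694
```

Run:
```python
from bench import r
from h import *
import cv2
s=r.get_state();print(s['tool_pos'],s['orientation'][:,0],s['time'])
for c in ['scene','side']:
    d=r.capture(c);cv2.imwrite(f'pics/h_{c}.png',cv2.resize(d['image'][90:300,100:360,::-1],None,fx=3,fy=3))
    print([np.round(k['location'],4).tolist() for k in r.pinpoint('grab_post',c)],[np.round(k['location'],4).tolist() for k in r.pinpoint('stirrer',c)])
```

```text
[0.548419   0.10671152 0.20017781] [ 1.05640600e-02 -9.99944196e-01 -7.09857762e-05] 11.3
[[0.5463, 0.1078, 0.1543]] [[0.5004, -0.0692, -0.0008]]
[[0.5443, 0.1055, 0.1572]] [[0.5009, -0.0666, 0.0027]]
```

View pics/h_scene.png

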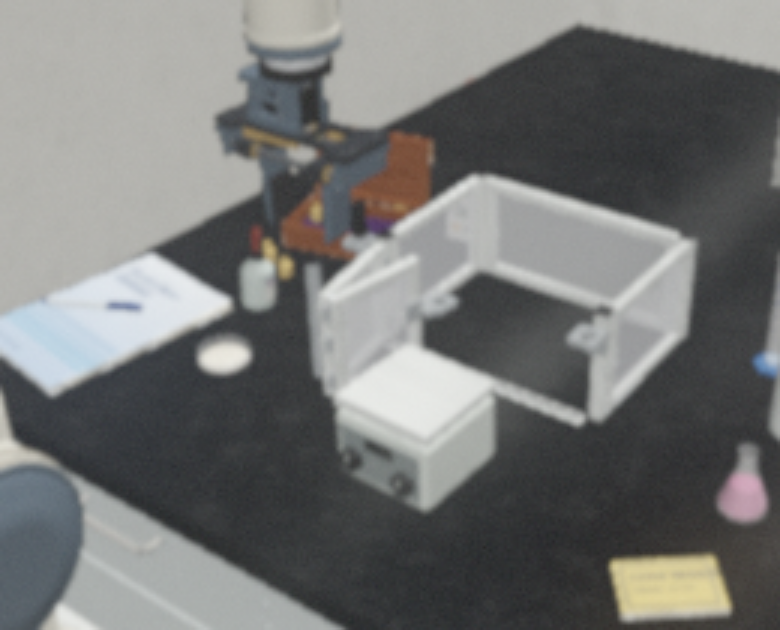

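View pics/h_side.png

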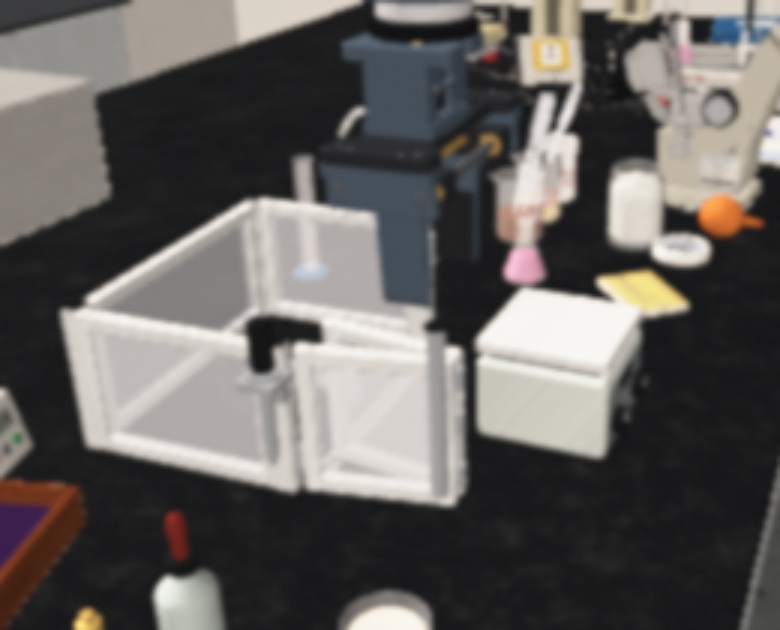

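Emit:
drive_tool:
  increments:
    - [[2.43,2.15,0],0,-1]
    - [[2.43,2.15,0],0,-1]
    - [[2.43,2.15,0],0,-1]
    - [[2.43,2.15,0],0,-1]
    - [[2.43,2.15,0],0,-1]
    - [[2.43,2.15,0],0,-1]
    - [[2.43,2.15,0],0,-1]
    - [[0,0,0],0,-1]
    - [[0,0,2.8],0,-1]
    - [[0,0,2.8],0,-1]
    - [[0,0,2.8],0,-1]
    - [[0,0,2.8],0,-1]
    - [[0,0,1.4],0,-1]
    - [[0,0,0],0,-1]

```text
time: 12.77
tool_pos: [0.3988, -0.0651, 0.0714]
orientation: [[0.016, -1.0, -0.004], [-1.0, -0.016, 0.001], [-0.001, 0.004, -1.0]]
contact_force: [-0.7, 0.4, 1.0]
opening: 0.0913
```

```bash
python3 -c "
from snap import *
snap('i',[.45,-.065,.07],w=45,up=60,dn=40)"
```

```text
[ 0.39882416 -0.06512102  0.0714076 ] [-0.72785637  0.38264358  0.95280812] 0.09132727114358542 12.7667
scene crop origin 181 175
side crop origin 258 152
```

View pics/i.png

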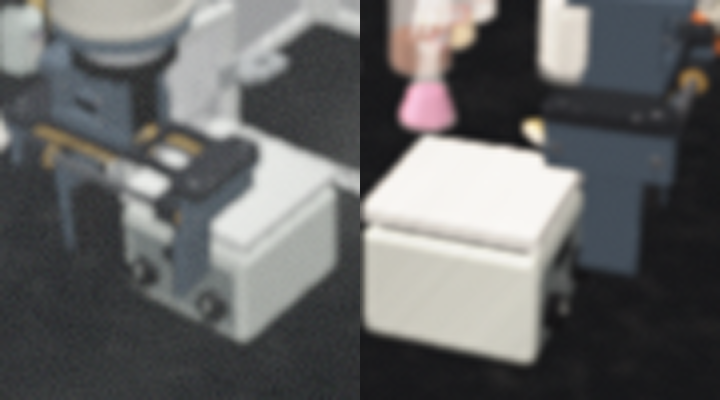

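Emit:
drive_tool:
  increments:
    - [[0,0,0],0,-1]
    - [[0,0,0],0,-1]

```text
time: 13.03
tool_pos: [0.4011, -0.0659, 0.0748]
orientation: [[0.015, -1.0, 0.002], [-1.0, -0.015, -0.001], [0.001, -0.002, -1.0]]
contact_force: [0.2, -0.0, -0.4]
opening: 0.091
```

```bash
python3 -c "
from snap import *
snap('j',[.42,-.11,.07],w=30,up=40,dn=40)
for c in ('scene','side'):
    d=r.capture(c)
    x,y,z=r.get_state()['tool_pos']
    print(c,cv2.projectPoints(np.array([[x+dx,yy,z+.01] for dx in(-.014,.014) for yy in (y-.059,y-.0455,y+.0455,y+.059)]),d['rvec'],d['tvec'],d['intrinsics'],None)[0].reshape(-1,2).round(1).tolist())
"
```

```text
[ 0.40111523 -0.06587323  0.07476636] [ 0.17951187 -0.01595079 -0.40186532] 0.09102778883217902 13.0333
scene crop origin 201 206
side crop origin 288 167
scene [[228.6, 250.1], [224.9, 248.3], [201.4, 236.8], [198.0, 235.2], [234.7, 245.0], [231.0, 243.3], [207.6, 232.1], [204.3, 230.6]]
side [[332.0, 202.5], [331.1, 204.6], [324.0, 220.3], [322.9, 222.8], [322.0, 200.9], [320.9, 203.0], [313.0, 218.3], [311.7, 220.8]]
```

View pics/j.png

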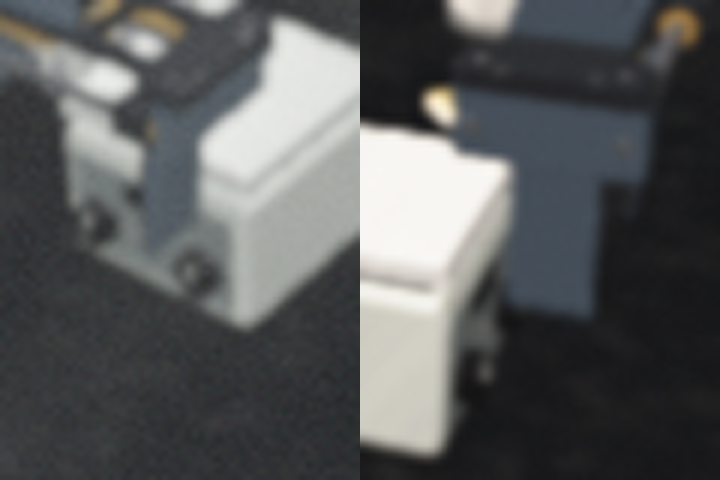

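Emit:
drive_tool:
  increments:
    - [[0,0,0.85],0,-1]
    - [[0,0,0.85],0,-1]
    - [[0,-1.5,0],0,-1]
    - [[0,-0.5,0],0,-1]
    - [[0,-0.4,0],0,-1]
    - [[0,-0.4,0],0,-1]
    - [[0,-0.4,0],0,-1]
    - [[0,-0.5,0],0,-1]
    - [[0,-0.6,0],0,-1]
    - [[0,-0.7,0],0,-1]
    - [[0,-0.7,0],0,-1]

```text
time: 14.15
tool_pos: [0.4579, -0.0648, 0.0568]
orientation: [[0.015, -1.0, 0.0], [-1.0, -0.015, 0.0], [-0.0, -0.0, -1.0]]
contact_force: [-3.3, 0.8, 3.2]
opening: 0.0912
```

```bash
python3 -c "
from snap import *
snap('k',[.5,-.065,.07],w=45,up=60,dn=40)
for c in ('scene','side'):print(r.pinpoint('stirrer',c)[:1])"
```

```text
[ 0.45791495 -0.06479755  0.05676782] [-3.32176444  0.78190692  3.24998459] 0.09121624048736351 14.15
scene crop origin 191 167
side crop origin 240 149
[]
[{'location': [0.5359, -0.0659, 0.0038], 'p': 0.87}]
```

View pics/k.png

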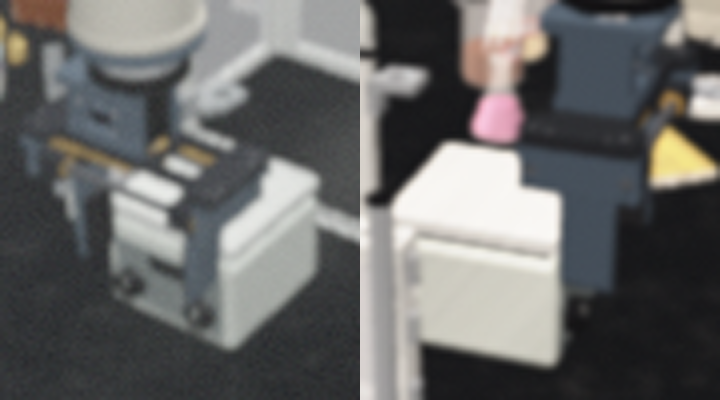

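Emit:
drive_tool:
  increments:
    - [[0,-0.8,0],0,-1]
    - [[0,-0.9,0],0,-1]
    - [[0,-1,0],0,-1]
    - [[0,-1,0],0,-1]
    - [[0,-1,0],0,-1]
    - [[0,-1,0],0,-1]
    - [[0,-1,0],0,-1]
    - [[0,-1,0],0,-1]
    - [[0,-1,0],0,-1]
    - [[0,-1,0],0,-1]
    - [[0,-0.8,0],0,-1]
    - [[0,-0.5,0],0,-1]
    - [[0,0,0],0,-1]

```text
time: 15.43
tool_pos: [0.5687, -0.0633, 0.0568]
orientation: [[0.015, -1.0, 0.001], [-1.0, -0.015, -0.0], [0.0, -0.001, -1.0]]
contact_force: [0.7, 0.0, 0.1]
opening: 0.0913
```

```bash
python3 -c "
from snap import *
snap('l',[.6,-.065,.07],w=60,up=60,dn=50)
for c in ('scene','side'):print(r.pinpoint('stirrer',c)[:1])"
```

```text
[ 0.56869659 -0.06328624  0.05682084] [0.68734969 0.02950028 0.0779561 ] 0.09128295680151896 15.4333
scene crop origin 195 152
side crop origin 192 143
[{'location': [0.6462, -0.0651, -0.0002], 'p': 0.78}]
[]
```

View pics/l.png

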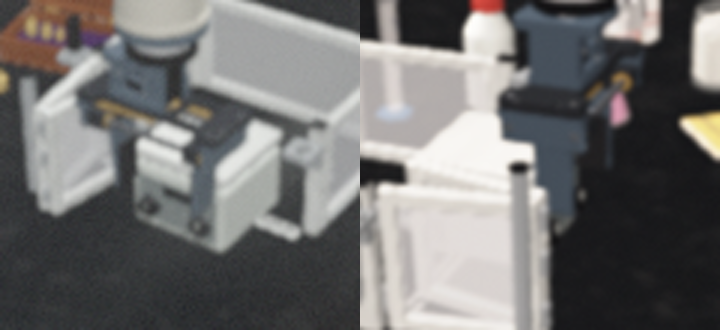

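Emit:
drive_tool:
  increments:
    - [[0,-0.4,0],0,-1]
    - [[0,-0.7,0],0,-1]
    - [[0,-1,0],0,-1]
    - [[0,-1,0],0,-1]
    - [[0,-1,0],0,-1]
    - [[0,-1,0],0,-1]
    - [[0,-1,0],0,-1]
    - [[0,-1,0],0,-1]
    - [[0,-1,0],0,-1]
    - [[0,-1,0],0,-1]
    - [[0,-1,0],0,-1]
    - [[0,-1,0],0,-1]
    - [[0,-0.9,0],0,-1]
    - [[0,-0.6,0],0,-1]
    - [[0,-0.3,0],0,-1]
    - [[0,0,0],0,-1]
    - [[0,0,0],0,-1]

```text
time: 17.05
tool_pos: [0.6963, -0.0613, 0.0566]
orientation: [[0.015, -1.0, 0.0], [-1.0, -0.015, -0.0], [0.0, -0.0, -1.0]]
contact_force: [0.2, -0.7, 0.2]
opening: 0.0911
```

```bash
python3 -c "
from snap import *
snap('m',[.7,-.065,.07],w=60,up=60,dn=50)
for c in ('scene','side'):print(r.pinpoint('stirrer',c)[:1])"
```

```text
[ 0.69630553 -0.06128817  0.05664652] [ 0.17465401 -0.70208667  0.17127813] 0.0910943669544315 17.05
scene crop origin 212 139
side crop origin 160 138
[{'location': [0.772, -0.064, 0.0027], 'p': 0.88}]
[{'location': [0.7711, -0.0646, 0.0037], 'p': 0.92}]
```

View pics/m.png

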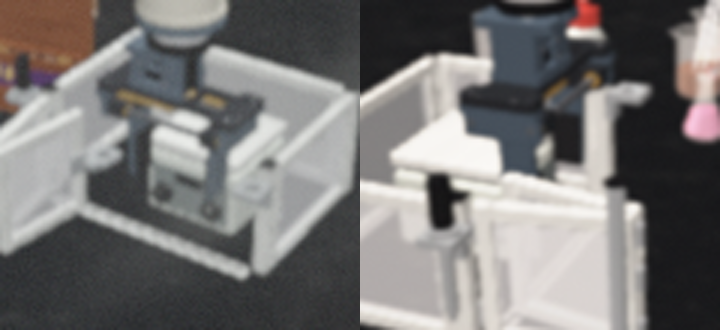

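Emit:
drive_tool:
  increments:
    - [[0,1,0],0,-1]
    - [[0,2,0],0,-1]
    - [[0,0,-2.5],0,-1]
    - [[0,0,-2.5],0,-1]
    - [[0,0,-2.5],0,-1]
    - [[0,0,-2.5],0,-1]
    - [[0,0,-2.5],0,0]
    - [[0,0,-2.0],0,0]
    - [[-2.85,1.92,0],0,0]
    - [[-2.85,1.92,0],0,0]
    - [[-2.85,1.92,0],0,0]
    - [[-2.85,1.92,0],0,0]
    - [[-2.85,1.92,0],0,0]
    - [[-2.85,1.92,0],0,0]
    - [[0,0,0],-0.083,0]
    - [[0,0,0],-0.083,0]
    - [[0,0,0],0,0]
    - [[0,0,0],0,0]

```text
time: 18.75
tool_pos: [0.5485, 0.1075, 0.2019]
orientation: [[0.177, -0.984, 0.0], [-0.984, -0.177, 0.0], [0.0, -0.0, -1.0]]
contact_force: [0.3, 0.1, 0.4]
opening: 0.0458
```

Emit:
drive_tool:
  increments:
    - [[0,0,2],0,0]
    - [[0,0,2],0,0]
    - [[0,0,1.2],0,0]
    - [[0,0,1.0],0,0]
    - [[0,0,0],0,0]
    - [[0,0,0],0,1]
    - [[0,0,0],0,1]
    - [[0,0,0],0,1]
    - [[0,0,0],0,1]
    - [[0,0,0],0,1]
    - [[0,0,0],0,1]
    - [[0,0,0],0,1]
    - [[0,0,0],0,1]
  newtons: 10

```text
time: 19.83
tool_pos: [0.5491, 0.1071, 0.1404]
orientation: [[0.18, -0.984, 0.001], [-0.984, -0.18, -0.001], [0.001, -0.001, -1.0]]
contact_force: [0.1, -5.2, 2.8]
opening: 0.0182
```

Emit:
drive_tool:
  increments:
    - [[0.5,0.08,0],-0.04,1]
    - [[0.99,0.14,0],-0.08,1]
    - [[0.99,0.14,0],-0.08,1]
    - [[0.99,0.14,0],-0.08,1]
    - [[0.99,0.14,0],-0.08,1]
    - [[0.99,0.14,0],-0.08,1]
    - [[0.99,0.14,0],-0.08,1]
    - [[0.99,0.14,0],-0.08,1]
    - [[0.99,0.14,0],-0.08,1]
    - [[0.99,0.14,0],-0.08,1]
    - [[0.99,0.14,0],-0.08,1]
    - [[0.99,0.14,0],-0.08,1]
    - [[0.99,0.14,0],-0.08,1]
    - [[0.99,0.14,0],-0.08,1]
    - [[0.99,0.14,0],-0.08,1]
    - [[0.99,0.14,0],-0.08,1]
    - [[0,0,0],0,1]
    - [[0,0,0],0,1]

```text
time: 21.33
tool_pos: [0.6336, -0.011, 0.1403]
orientation: [[0.988, -0.152, 0.001], [-0.152, -0.988, -0.0], [0.001, 0.0, -1.0]]
contact_force: [0.1, -0.7, 6.3]
opening: 0.0179
```

Emit:
drive_tool:
  increments:
    - [[0.99,0.14,0],-0.08,1]
    - [[0.7,0.1,0],-0.055,1]
    - [[0.35,0.05,0],-0.03,1]
    - [[0,0,0],0,1]
    - [[0,0,0],0,1]

```text
time: 21.75
tool_pos: [0.6531, -0.0158, 0.1403]
orientation: [[1.0, 0.012, 0.001], [0.012, -1.0, -0.001], [0.001, 0.001, -1.0]]
contact_force: [0.5, -4.0, 4.8]
opening: 0.0182
```

Emit:
drive_tool:
  increments:
    - [[0.15,0,0],0,1]
    - [[0.15,0,0],0,1]
    - [[0.1,0,0],0,1]
    - [[0,0,0],0,1]
    - [[0,0,0],0,1]

```text
time: 22.17
tool_pos: [0.6535, -0.0158, 0.1397]
orientation: [[1.0, 0.012, -0.006], [0.012, -1.0, -0.001], [-0.006, 0.001, -1.0]]
contact_force: [-20.0, -5.7, 14.3]
opening: 0.0179
```

Emit:
drive_tool:
  increments:
    - [[-0.35,0,0],0,1]
    - [[0,0,0],0,0]
    - [[0,0,0],0,0]
    - [[0,0,0],0,0]
    - [[0,0,0],0,0]
    - [[0,0,0],0,0]
    - [[0,0,-2],0,0]
    - [[0,0,-2],0,0]
    - [[0,0,-2],0,0]
    - [[0.5,-3.29,0],0,-0.1]
    - [[0.5,-3.29,0],0,-0.1]
    - [[0.5,-3.29,0],0,-0.1]
    - [[0.5,-3.29,0],0,-0.1]
    - [[0.5,-3.29,0],0,-0.1]
    - [[0,0,0],0,-0.1]
    - [[0,0,0],0,-0.1]

```text
time: 23.5
tool_pos: [0.6759, 0.1511, 0.1994]
orientation: [[1.0, 0.017, -0.0], [0.017, -1.0, 0.0], [-0.0, -0.0, -1.0]]
contact_force: [0.5, -0.3, -0.0]
opening: 0.05
```

Run:
```python
from bench import r
from h import *
import cv2
s=r.get_state();print(s['tool_pos'],s['orientation'][:,0],s['contact_force'],s['time'])
for c in ['scene','side','wrist']:
    d=r.capture(c);cv2.imwrite(f'pics/n_{c}.png',cv2.resize(d['image'][100:260,130:330,::-1],None,fx=3.5,fy=3.5) if c!='wrist' else d['image'][:,:,::-1])
    for n in ['grab_post','pin','pin_tip','upper_eye','lower_eye','stirrer']:
        print(c,n,[(np.round(k['location'],4).tolist(),round(k['p'],2)) for k in r.pinpoint(n,c)[:1]])
```

```text
[0.67590491 0.15109648 0.19937042] [ 9.99849401e-01  1.73529164e-02 -2.28388158e-04] [ 0.511094   -0.33168707 -0.04800516] 23.5
scene grab_post [([0.6531, -0.0161, 0.1568], 0.9)]
scene pin [([0.6769, 0.1503, 0.1367], 0.7)]
scene pin_tip []
scene upper_eye [([0.6555, -0.1808, 0.1258], 0.61)]
scene lower_eye [([0.6559, -0.1823, 0.0814], 0.94)]
scene stirrer [([0.7757, -0.0625, -0.001], 0.56)]
side grab_post [([0.6497, -0.0149, 0.1538], 0.9)]
side pin [([0.6783, 0.1493, 0.1282], 0.58)]
side pin_tip [([0.6752, 0.1504, 0.0409], 0.77)]
side upper_eye [([0.6558, -0.1819, 0.1325], 0.86)]
side lower_eye [([0.6546, -0.18, 0.0767], 0.9)]
side stirrer [([0.7751, -0.0625, 0.0051], 0.57)]
wrist grab_post [([0.7731, -0.0661, 0.0003], 0.35)]
wrist pin [([0.674, 0.1469, 0.1283], 0.74)]
wrist pin_tip [([0.6753, -0.0355, 0.0043], 0.6)]
wrist upper_eye []
wrist lower_eye []
wrist stirrer [([0.7735, -0.0645, 0.0036], 0.88)]
```

View pics/n_scene.png

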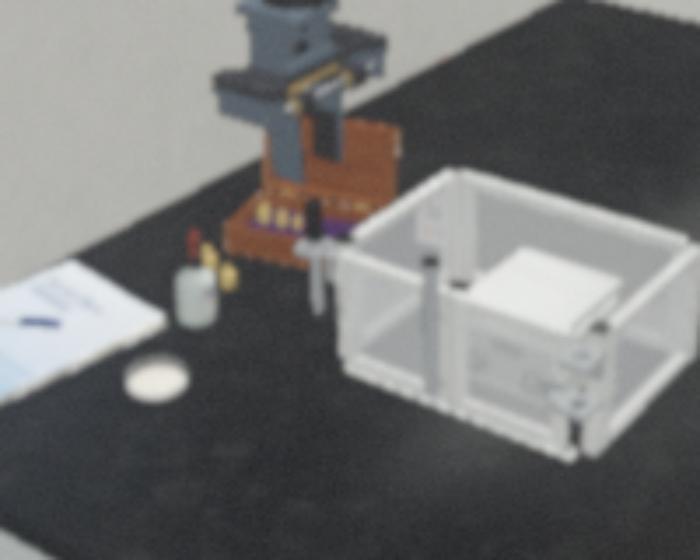

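View pics/n_side.png

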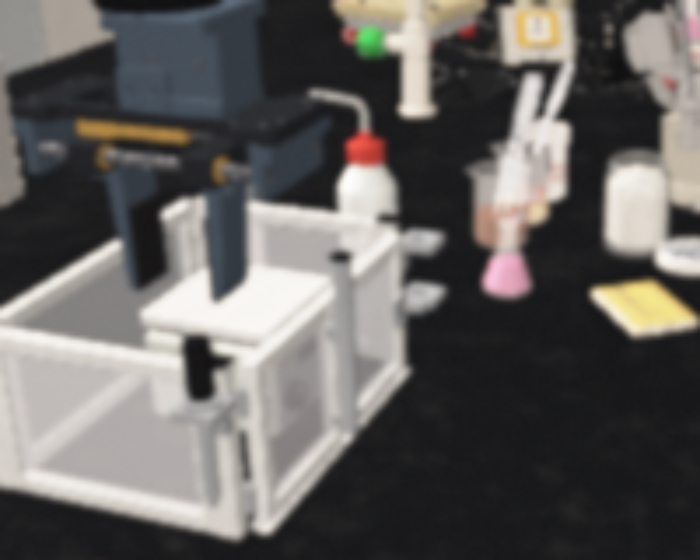

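View pics/n_wrist.png

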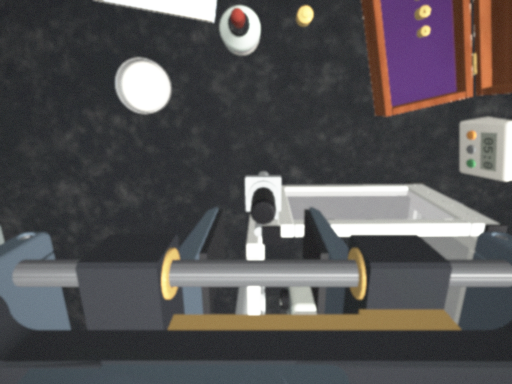

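Emit:
drive_tool:
  increments:
    - [[0,0,2],0,-0.1]
    - [[0,0,2],0,-0.1]
    - [[0,0,1.2],0,-0.1]
    - [[0,0,1.0],0,-0.1]
    - [[0,0,0],0,-0.1]
    - [[0,0,0],0,1]
    - [[0,0,0],0,1]
    - [[0,0,0],0,1]
    - [[0,0,0],0,1]
    - [[0,0,0],0,1]
    - [[0,0,0],0,1]
    - [[0,0,0],0,1]
    - [[0,0,0],0,1]
  newtons: 30

```text
time: 25.63
tool_pos: [0.6762, 0.1493, 0.1383]
orientation: [[1.0, 0.015, 0.001], [0.015, -1.0, 0.0], [0.001, -0.0, -1.0]]
contact_force: [-0.2, -0.2, 5.6]
opening: 0.0194
```

```bash
python3 -c "
from snap import *
snap('o',[.677,.149,.15],w=30,up=40,dn=40)"
```

```text
[0.67623868 0.14928401 0.13826173] [-0.22603047 -0.15058743  5.57943406] 0.019443382754614304 25.6333
scene crop origin 189 124
side crop origin 155 167
```

View pics/o.png

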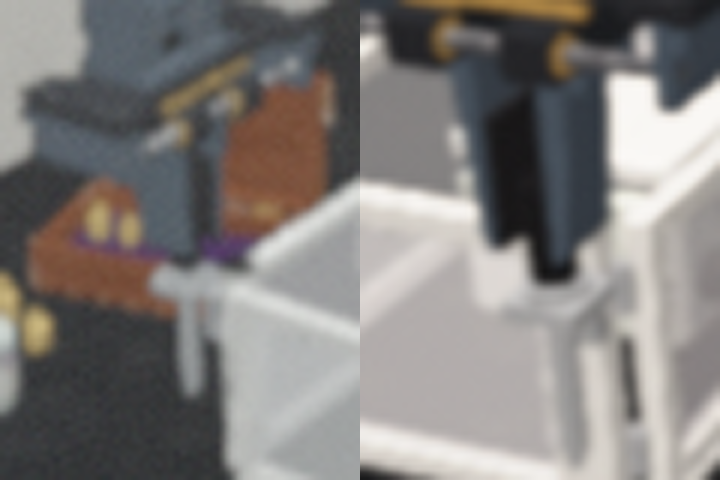

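Emit:
drive_tool:
  increments:
    - [[0,0,-1],0,1]
    - [[0,0,-2],0,1]
    - [[0,0,-2.5],0,1]
    - [[0,0,-2.5],0,1]
    - [[0,0,-2.5],0,1]
    - [[0,0,-2.5],0,1]
    - [[0,0,-1.5],0,1]
    - [[0,0,0],0,1]
    - [[0,0,0],0,1]

```text
time: 26.48
tool_pos: [0.6762, 0.1493, 0.2836]
orientation: [[1.0, 0.015, 0.001], [0.015, -1.0, 0.0], [0.001, -0.0, -1.0]]
contact_force: [-0.0, -0.3, -1.5]
opening: 0.0192
```

```bash
python3 -c "
from snap import *
snap('p',[.677,.149,.24],w=30,up=40,dn=40)"
```

```text
[0.67615935 0.14925442 0.28362518] [-0.00513314 -0.33627968 -1.50397667] 0.019204861676091197 26.4833
scene crop origin 188 101
side crop origin 151 131
```

View pics/p.png

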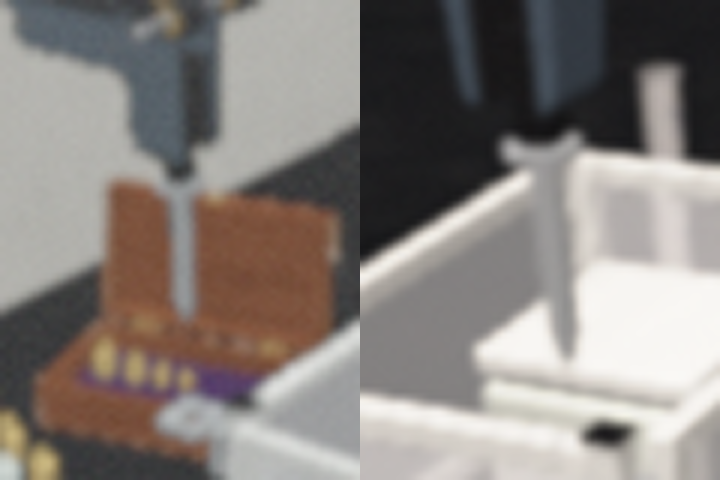

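Emit:
drive_tool:
  increments:
    - [[-0.26,1.6,0],0,1]
    - [[-0.26,3.29,0],0,1]
    - [[-0.26,3.29,0],0,1]
    - [[-0.26,3.29,0],0,1]
    - [[-0.26,3.29,0],0,1]
    - [[-0.26,3.29,0],0,1]
    - [[-0.26,3.29,0],0,1]
    - [[-0.26,3.29,0],0,1]
    - [[-0.26,3.29,0],0,1]
    - [[-0.26,3.29,0],0,1]
    - [[0,1.69,0],0,1]
    - [[0,0,0],0,1]
    - [[0,0,0],0,1]

```text
time: 27.67
tool_pos: [0.6543, -0.1809, 0.2817]
orientation: [[1.0, 0.013, -0.001], [0.013, -1.0, 0.001], [-0.001, -0.001, -1.0]]
contact_force: [0.7, 1.6, -1.3]
opening: 0.019
```

```bash
cat > pp.py <<'E'
from snap import *
import sys
snap(sys.argv[1],[.655,-.181,.16],w=30,up=40,dn=40)
x,y,z=r.get_state()['tool_pos'];f=z-.1383+.130
for c in ('scene','side'):
    d=r.capture(c)
    pr=lambda P:cv2.projectPoints(np.array(P,float),d['rvec'],d['tvec'],d['intrinsics'],None)[0].reshape(-1,2).round(1).tolist()
    print(c,'flange,tip by tool xy',pr([[x,y,f],[x,y,f-.082]]),'eyes',pr([[.6557,-.1813,.13],[.6557,-.1813,.078]]))
    for n in ['pin_tip','pin','upper_eye','lower_eye']:
        print(c,n,[(np.round(k['location'],4).tolist(),round(k['p'],2)) for k in r.pinpoint(n,c)[:1]])
E
python3 pp.py q
```

```text
[ 0.65432613 -0.18093379  0.28171884] [ 0.67643974  1.59707242 -1.26858214] 0.019026393419897095 27.6667
scene crop origin 265 153
side crop origin 219 118
scene flange,tip by tool xy [[296.9, 160.8], [295.6, 184.3]] eyes [[295.3, 201.1], [294.6, 214.5]]
scene pin_tip [([0.7742, -0.0639, -0.0013], 0.73)]
scene pin [([0.6701, 0.1061, 0.1395], 0.56)]
scene upper_eye [([0.6577, -0.181, 0.1322], 0.94)]
scene lower_eye [([0.6574, -0.1804, 0.0796], 0.59)]
side flange,tip by tool xy [[248.8, 121.9], [249.3, 148.8]] eyes [[249.7, 167.6], [250.0, 183.0]]
side pin_tip [([0.6584, -0.1767, 0.1893], 0.56)]
side pin [([0.6562, -0.1834, 0.2754], 0.69)]
side upper_eye [([0.6588, -0.1832, 0.1279], 0.88)]
side lower_eye [([0.6564, -0.1779, 0.077], 0.81)]
```

View pics/q.png

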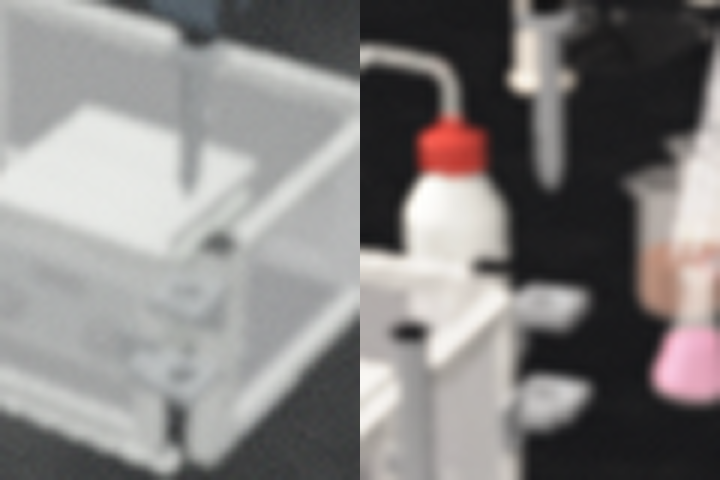

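Emit:
drive_tool:
  increments:
    - [[0,0,2],0,1]
    - [[0,0,2],0,1]
    - [[0,0,1],0,1]
    - [[0,0,0.5],0,1]
    - [[0,0,0],0,1]
    - [[0,0,0],0,1]
    - [[0,0,0],0,1]
    - [[0,0,0],0,1]

```text
time: 28.93
tool_pos: [0.6554, -0.1803, 0.2288]
orientation: [[1.0, 0.015, 0.002], [0.015, -1.0, -0.001], [0.002, 0.001, -1.0]]
contact_force: [0.0, -0.6, -1.1]
opening: 0.0191
```

```bash
python3 pp.py s
python3 - <<'E'
import cv2,numpy as np
im=cv2.imread('pics/s.png')
a=im[130:420,100:300];b=im[150:440,430:630]
cv2.imwrite('pics/s2.png',cv2.resize(np.hstack([a,b]),None,fx=2,fy=2,interpolation=cv2.INTER_CUBIC))
E
```

```text
[ 0.65542411 -0.18029463  0.2288232 ] [ 0.03388693 -0.56468208 -1.08762482] 0.01911216739704259 28.9333
scene crop origin 265 153
side crop origin 219 118
scene flange,tip by tool xy [[296.4, 176.4], [295.1, 198.9]] eyes [[295.3, 201.1], [294.6, 214.5]]
scene pin_tip []
scene pin [([0.6588, -0.1824, 0.2269], 0.49)]
scene upper_eye [([0.6564, -0.1812, 0.1315], 0.59)]
scene lower_eye [([0.6562, -0.1796, 0.0803], 0.85)]
side flange,tip by tool xy [[249.1, 139.6], [249.6, 165.3]] eyes [[249.7, 167.6], [250.0, 183.0]]
side pin_tip [([0.6708, -0.0365, 0.0063], 0.66)]
side pin [([0.6581, -0.1801, 0.2221], 0.71)]
side upper_eye [([0.6564, -0.1836, 0.1291], 0.59)]
side lower_eye [([0.6547, -0.1781, 0.076], 0.65)]
```

View pics/s2.png

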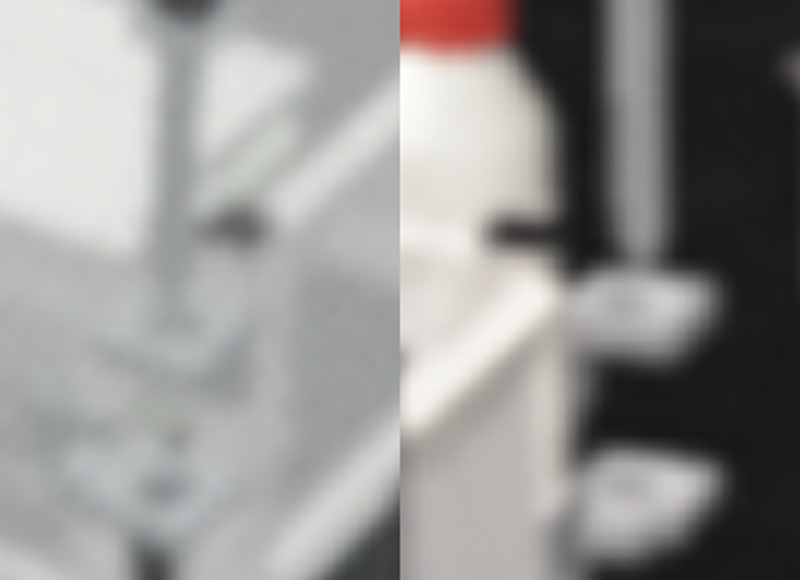

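Run:
```python
from bench import r
import cv2,numpy as np
o=[]
x,y,z=r.get_state()['tool_pos']
for c in ('scene','side'):
    A=[]
    for i in range(8):
        d=r.capture(c);A.append(d['image'][:,:,::-1].astype(float))
    im=np.mean(A,0)
    np.save(f'pics/avg_{c}.npy',im)
    pr=lambda P:cv2.projectPoints(np.array(P,float),d['rvec'],d['tvec'],d['intrinsics'],None)[0].reshape(-1,2)
    u0,v0=(280,190) if c=='scene' else (235,153)
    k=13
    cr=im[v0:v0+40,u0:u0+30]
    lo,hi=cr.min(),cr.max()
    M=np.array([[k,0,(k-1)/2-k*u0],[0,k,(k-1)/2-k*v0]],float)
    w=cv2.warpAffine(im,M,(30*k,40*k),flags=cv2.INTER_CUBIC)
    w=np.clip((w-lo)*1.1*255/(hi-lo),0,255).astype(np.uint8)
    T=lambda P:(pr(P)@M[:,:2].T+M[:,2])
    for t,pt in (((0,0,255),(x,y)),((0,255,0),(.6557,-.1813))):
        for zz in (.13,.078):
            q=T([[pt[0],pt[1],zz]])[0];cv2.circle(w,tuple(int(a) for a in q),3,t,-1)
    o.append(w)
    e=pr([[x,y,.078],[x+.01,y,.078],[x,y+.01,.078]]);print(c,e,(e[1:]-e[0])/10)
cv2.imwrite('pics/t.png',np.hstack(o))
```

```text
scene [[294.12584881 214.4718026 ]
 [295.73447286 213.03299259]
 [291.49734558 213.43752936]] [[ 0.16086241 -0.143881  ]
 [-0.26285032 -0.10342732]]
side [[250.07517051 183.18515607]
 [247.1640134  182.73722171]
 [248.8383866  184.39508307]] [[-0.29111571 -0.04479344]
 [-0.12367839  0.1209927 ]]
```

View pics/t.png

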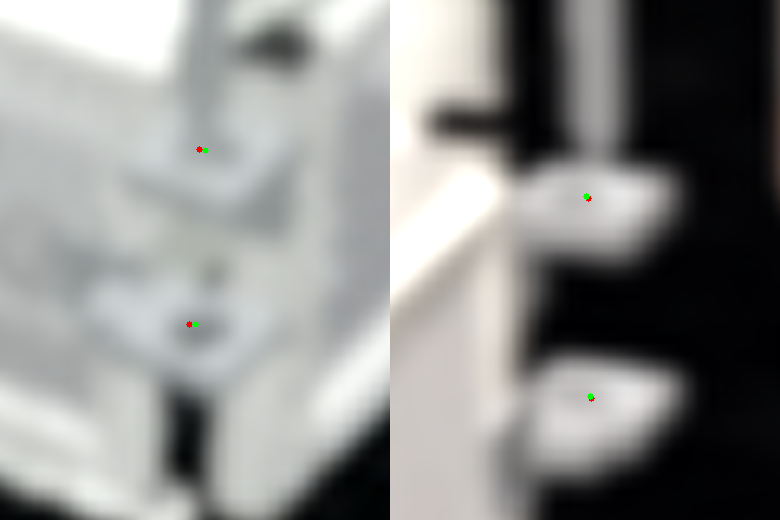

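Run:
```python
import numpy as np
a=np.load('pics/avg_scene.npy').mean(2);b=np.load('pics/avg_side.npy').mean(2)
np.set_printoptions(linewidth=200)
print('scene shaft');
for v in range(184,201,2):print(v,a[v,288:304].round(0).astype(int))
print('scene lower eye u286-306')
for v in range(208,222):print(v,a[v,286:306].round(0).astype(int))
print('side u242-262')
for v in range(150,172,2):print(v,b[v,242:262].round(0).astype(int))
print('upper/lower')
for v in range(164,192):print(v,b[v,242:262].round(0).astype(int))
```

```text
scene shaft
184 [230 230 230 229 228 219 192 162 156 173 203 220 223 218 209 198]
186 [230 230 229 229 229 219 192 164 157 174 202 212 205 194 193 200]
188 [229 229 229 229 227 218 189 162 156 166 183 189 190 196 201 197]
190 [229 228 228 228 226 216 186 161 157 170 188 194 190 185 180 181]
192 [228 228 227 226 220 202 174 158 158 164 169 155 132 120 129 154]
194 [209 212 216 219 212 188 162 155 155 151 143 132 123 116 117 138]
196 [182 184 186 187 181 171 159 156 158 166 174 176 175 168 165 171]
198 [183 182 183 183 182 178 166 159 164 174 182 184 183 181 179 179]
200 [184 183 184 187 187 180 169 162 163 171 180 186 187 182 176 174]
scene lower eye u286-306
208 [166 168 174 180 181 178 173 169 168 167 167 168 168 168 166 166 173 179 178 169]
209 [156 159 165 171 171 173 171 169 168 167 165 169 175 178 177 176 178 180 178 170]
210 [151 154 159 160 163 168 172 173 170 163 156 164 177 182 183 181 180 180 179 173]
211 [153 161 168 169 168 173 178 181 176 162 154 166 178 184 183 182 181 179 178 172]
212 [161 172 180 181 179 182 185 186 180 169 166 175 183 185 184 181 180 178 174 166]
213
[... 3450 characters left out ...]
 27  26  27]
184 [197 192 169 153 169 185 186 183 183 187 195 197 183 152 109  66  37  27  27  27]
185 [191 179 150 144 170 190 194 193 190 187 184 177 154 117  77  46  31  27  28  29]
186 [174 153 131 139 166 184 188 188 182 171 163 148 119  80  49  32  27  27  28  28]
187 [162 137 121 133 155 167 170 168 158 143 132 116  86  52  32  26  25  26  26  26]
188 [159 133 117 123 136 142 144 141 128 107  90  76  55  34  25  24  25  26  26  26]
189 [160 134 114 109 105  99  98  97  87  68  50  40  32  27  25  25  26  26  26  26]
190 [163 138 118 103  78  56  50  51  47  38  30  27  25  26  26  26  26  26  26  26]
191 [166 144 127 104  66  36  29  29  29  27  25  26  26  26  26  26  26  26  26  26]
```

Emit:
drive_tool:
  increments:
    - [[0,0,0.5],0,1]
    - [[0,0,0.3],0,1]
    - [[0,0,0.2],0,1]
    - [[0,0,0.2],0,1]
    - [[0,0,0],0,1]
    - [[0,0,0],0,1]

```text
time: 30.83
tool_pos: [0.6549, -0.1801, 0.2156]
orientation: [[1.0, 0.015, -0.0], [0.015, -1.0, 0.0], [-0.0, -0.0, -1.0]]
contact_force: [0.3, 0.2, -0.9]
opening: 0.0192
```

Emit:
drive_tool:
  increments:
    - [[0,0,0.2],0,1]
    - [[0,0,0.2],0,1]
    - [[0,0,0.2],0,1]
    - [[0,0,0],0,1]
    - [[0,0,0],0,1]

```text
time: 31.25
tool_pos: [0.6549, -0.1801, 0.2096]
orientation: [[1.0, 0.015, -0.0], [0.015, -1.0, 0.0], [-0.0, -0.0, -1.0]]
contact_force: [-0.4, -0.6, -0.8]
opening: 0.0192
```

Emit:
drive_tool:
  increments:
    - [[0,0,0.3],0,1]
    - [[0,0,0.3],0,1]
    - [[0,0,0.3],0,1]
    - [[0,0,0.3],0,1]
    - [[0,0,0],0,1]
    - [[0,0,0],0,1]

```text
time: 31.75
tool_pos: [0.6549, -0.1801, 0.1974]
orientation: [[1.0, 0.015, -0.0], [0.015, -1.0, 0.0], [-0.0, -0.0, -1.0]]
contact_force: [1.1, -0.1, -2.0]
opening: 0.0191
```

```bash
python3 -c "
from snap import *
snap('v',[.655,-.181,.13],w=20,up=30,dn=20)"
```

```text
[ 0.65490556 -0.1800869   0.19743328] [ 1.11231856 -0.1488197  -1.9680535 ] 0.019097187238606442 31.75
scene crop origin 275 171
side crop origin 229 137
```

View pics/v.png

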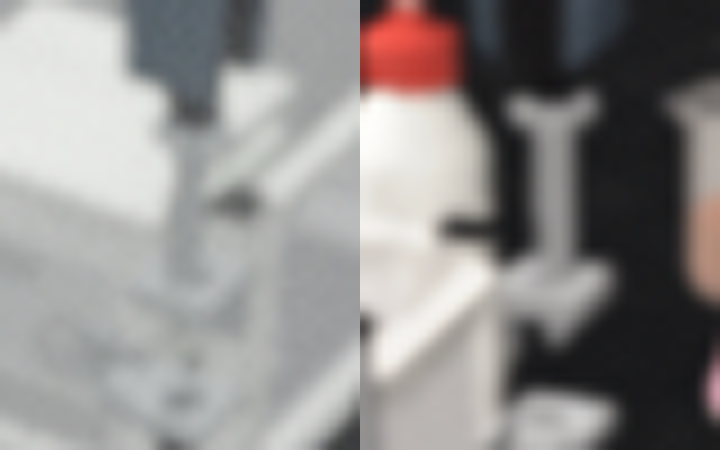

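Emit:
drive_tool:
  increments:
    - [[0.05,0,0.4],0,1]
    - [[0,0,0.5],0,1]
    - [[0,0,0.5],0,1]
    - [[0,0,0.5],0,1]
    - [[0,0,0.4],0,1]
    - [[0,0,0.3],0,1]
    - [[0,0,0],0,1]
    - [[0,0,0],0,1]

```text
time: 32.52
tool_pos: [0.6553, -0.1801, 0.1715]
orientation: [[1.0, 0.015, -0.0], [0.015, -1.0, 0.0], [-0.0, -0.0, -1.0]]
contact_force: [1.1, 0.8, -1.2]
opening: 0.0195
```

Emit:
drive_tool:
  increments:
    - [[0.05,0,0.2],0,1]
    - [[0,0,0.2],0,1]
    - [[0,0,0.2],0,1]
    - [[0,0,0.2],0,1]
    - [[0,0,0],0,1]
    - [[0,0,0],0,1]

```text
time: 33.02
tool_pos: [0.6558, -0.1801, 0.1636]
orientation: [[1.0, 0.015, -0.0], [0.015, -1.0, 0.0], [-0.0, -0.0, -1.0]]
contact_force: [0.1, 1.5, -0.5]
opening: 0.0189
```

Emit:
drive_tool:
  increments:
    - [[0,-0.05,0.2],0,1]
    - [[0,0,0.2],0,1]
    - [[0,0,0.2],0,1]
    - [[0,0,0.2],0,1]
    - [[0,0,0],0,1]
    - [[0,0,0],0,1]

```text
time: 33.52
tool_pos: [0.6558, -0.1796, 0.1556]
orientation: [[1.0, 0.015, -0.0], [0.015, -1.0, 0.0], [-0.0, -0.0, -1.0]]
contact_force: [-0.4, 0.0, -0.9]
opening: 0.0196
```

Emit:
drive_tool:
  increments:
    - [[0,0,0.3],0,1]
    - [[0,0,0.3],0,1]
    - [[0,0,0.3],0,1]
    - [[0,0,0.3],0,1]
    - [[0,0,0.2],0,1]
    - [[0,0,0],0,1]
    - [[0,0,0],0,1]

```text
time: 34.1
tool_pos: [0.6559, -0.1796, 0.1416]
orientation: [[1.0, 0.015, -0.0], [0.015, -1.0, 0.0], [-0.0, -0.0, -1.0]]
contact_force: [-0.4, 0.3, -1.9]
opening: 0.0195
```

```bash
python3 -c "
from snap import *
snap('w',[.655,-.181,.1],w=20,up=30,dn=20)"
```

```text
[ 0.65586219 -0.17958516  0.14155934] [-0.36563957  0.26876198 -1.89346107] 0.019479880870209035 34.1
scene crop origin 274 178
side crop origin 230 146
```

View pics/w.png

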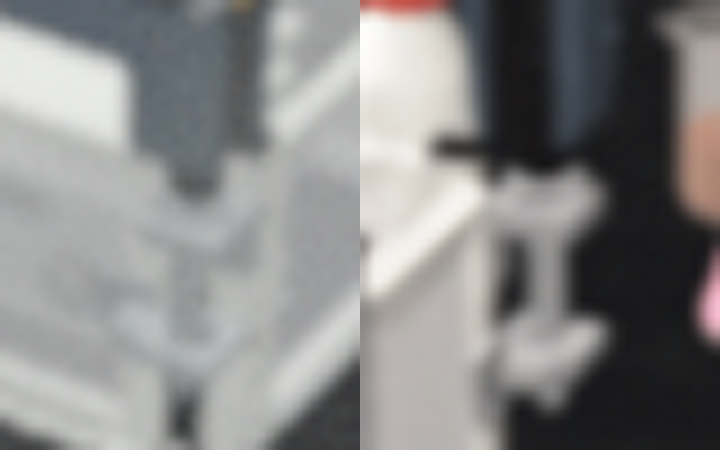

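The pin is through both eyes: in the side view the shaft spans the gap and its tip shows below the lower plate at crop (545,400). The flange is about 3 mm above the upper eye, so I'll seat it.

Emit:
drive_tool:
  increments:
    - [[0,0,0.2],0,1]
    - [[0,0,0.15],0,1]
    - [[0,0,0.1],0,1]
    - [[0,0,0],0,1]
    - [[0,0,0],0,1]

```text
time: 34.62
tool_pos: [0.6561, -0.1797, 0.1382]
orientation: [[1.0, 0.015, 0.001], [0.015, -1.0, -0.0], [0.001, 0.0, -1.0]]
contact_force: [-3.3, 2.3, 12.0]
opening: 0.019
```

Emit:
drive_tool:
  increments:
    - [[0,0,-0.08],0,1]
    - [[0,0,0],0,0]
    - [[0,0,0],0,0]
    - [[0,0,0],0,0]
    - [[0,0,0],0,0]
    - [[0,0,0],0,0]
    - [[0,0,0],0,0]
    - [[0,0,-1],0,0]
    - [[0,0,-2],0,0]
    - [[0,0,-2.5],0,0]
    - [[0,0,-2.5],0,0]
    - [[0,0,-2.5],0,0]
    - [[0,0,0],0,0]
    - [[0,0,0],0,0]

```text
time: 35.78
tool_pos: [0.6567, -0.1799, 0.2452]
orientation: [[1.0, 0.015, 0.003], [0.015, -1.0, -0.001], [0.003, 0.001, -1.0]]
contact_force: [0.0, -0.5, -0.0]
opening: 0.0457
```

Run:
```python
from bench import r
from h import *
import cv2
s=r.get_state();print(s['tool_pos'],s['contact_force'],s['opening'],s['time'])
o=[]
for c in ['scene','side']:
    d=r.capture(c);u,v=(200,130) if c=='scene' else (150,110)
    o.append(cv2.resize(d['image'][v:v+130,u:u+130,::-1],None,fx=3,fy=3,interpolation=cv2.INTER_CUBIC))
    for n in ['grab_post','pin','pin_tip','lower_eye','stirrer','petri','drop_bottle','tissue','flask']:
        print(c,n,[(np.round(k['location'],4).tolist(),round(k['p'],2)) for k in r.pinpoint(n,c)[:1]])
cv2.imwrite('pics/x.png',np.hstack(o))
```

```text
[ 0.65671003 -0.17988521  0.24523058] [ 0.01444633 -0.50757051 -0.00552382] 0.0457012094457701 35.7833
scene grab_post [([0.4976, -0.3749, -0.0], 0.63)]
scene pin [([0.6609, -0.1801, 0.1368], 0.43)]
scene pin_tip [([0.6588, -0.1786, 0.0526], 0.73)]
scene lower_eye [([0.6579, -0.1811, 0.0784], 0.8)]
scene stirrer []
scene petri [([0.5309, 0.2439, -0.0025], 0.56)]
scene drop_bottle [([0.6441, 0.308, 0.0034], 0.65)]
scene tissue [([0.495, -0.376, 0.0002], 0.79)]
scene flask [([0.6729, 0.1059, 0.1393], 0.64)]
side grab_post [([0.6498, -0.0184, 0.1576], 0.62)]
side pin [([0.66, -0.1835, 0.132], 0.58)]
side pin_tip [([0.6571, -0.1789, 0.0458], 0.45)]
side lower_eye [([0.6564, -0.1788, 0.0784], 0.73)]
side stirrer []
side petri [([0.5312, 0.2458, -0.0002], 0.69)]
side drop_bottle [([0.6472, 0.3043, 0.0004], 0.84)]
side tissue [([0.4979, -0.3763, 0.0], 0.68)]
side flask [([0.6561, -0.1809, 0.1304], 0.71)]
```

View pics/x.png

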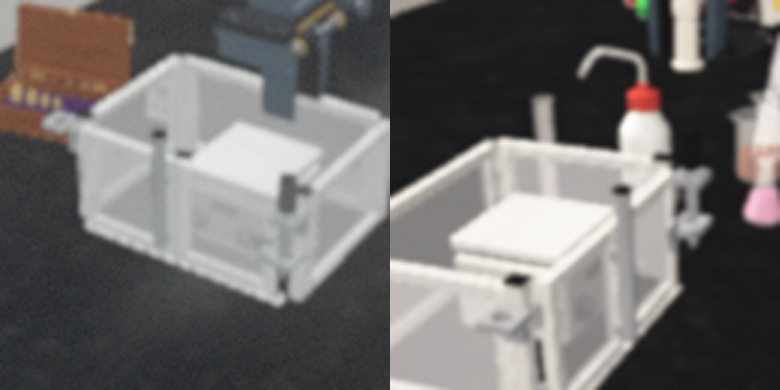

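```bash
python3 -c "
from bench import r
print(r.close_job(), r.get_state()['time'])"
```

```text
the job is handed in; nothing more can be done
the job is handed in; nothing more can be done
```

The job is done and handed in at about 37 s. The front was folded back to its stop, and the stirrer was pushed in upright. The front was then drawn shut to its stop, and the pin was moved from its parking eye through both eyes and seated.

**What the last checks showed**
- **Front:** the arm felt about 20 N at the shut stop. The grab post was at x = 0.6535, where 0.6533 was predicted.
- **Stirrer:** its centre was last measured at about guard x = 98, y = -29 mm, so it is fully inside with its knobs clear of the front. The networks missed it in the very last pictures, but it is visible inside the guard there.
- **Pin:** pressing it down met 12 N with the tool at its parked height, so the flange sits on the upper eye. After release the networks put the flange underside at 132–137 mm and the tip at 46–53 mm, against nominal 130 and 48 mm. The side picture showed the tip below the lower plate.
- **Bystanders:** the petri dish, bottle and tissue are within measuring noise of where they started. In the last pictures the networks mislabelled other parts as the flask. I judged it untouched because the arm never went near it and it looks in place.

**What disagreed**
- **Tool height:** the reported tool height did not match the pictures. The fingertips were about 10 mm above the reported TCP, where 22 mm below was stated. My first grasp of the post closed above its cap for this reason, and I corrected all later heights by about 32 mm.
- **Eye position:** picture estimates of the eye relative to the pin disagreed by a few millimetres. I set the position by dead reckoning and corrected it with small nudges on the measured force.

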